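# Seat the carry tray on its base tray

### The arm

A 6-joint arm with a two-finger parallel gripper is mounted at the origin on the work surface. World frame = base frame: x ahead of the robot, y to its left, z up, the work surface at z = 0. Lengths are in m, angles in rad, forces in N, time in s.
With the tool pointing down it reaches from about 0.35 to 0.85 m from the base axis. Payload 8.1 kg.
Tool frame: the origin (TCP) lies on the front face of the gripper's body, between the roots of the fingers; the fingertips stand 84 mm ahead of it and the grasp point (between the pads) lies 65 mm ahead of it; x points along the fingers, y is the direction in which the jaws open and shut, and the axes are right-handed (so a half turn about x gives the same grasp; the last joint's range is limited). The gripper opens to 93 mm and grips with 3 to 60 N. Pads are 15 mm wide; open, the fingers measure 128 mm over their backs; the gripper's body (75 mm by 188 mm) begins 65 mm behind the grasp point.
Start: joints at [1.09, 0.13, 1.488, -0, 1.523, -0.085], TCP at [0.231, 0.554, 0.303] pointing down, gripper open.
Joint ranges: [-2.96, 2.96], [-0.89, 2.26], [0.02, 2.5], [-1.34, 4.48], [0, 2.73], [-2.66, 2.66]. Speed limits (rad/s): [2.39, 2.39, 2.79, 3.14, 3.14, 3.14].

### API

Orientations are given as a rotation vector (axis times angle).
In Python, from plant import telemetry, read_camera, camera_params, robot gives the robot as it stands.
- The arm moves only by the tool step_arm, never from a script. Its argument "commands" is a list of rows, each an object with "xyz": the shift along the tool's x, y, z in mm, a list of three; "turn": the turn, a rotation vector about the tool's x, y, z in rad, a list of three; "grip": the finger opening in mm, from 0 to 93. In form: [{"xyz": [dx, dy, dz], "turn": [ax, ay, az], "grip": grip}, ...]. A call has 1 to 12 rows; each row is the pose to reach, as a shift and turn from the pose commanded when the call began, along the tool's axes at that moment; what a row does not reach only later rows make up. A row lasts 1/8 s, in which the tool goes at most 62.5 mm and 10.7 degrees, less where a joint would pass 70% of its speed; a pose out of reach is approached as far as the arm can. A call with a gripper value outside its range is refused whole. The fingers move at their own pace and stop on an object; "force" is the grip in N (left out, the last holds). Time passes only in rows, so rows that repeat a pose let the fingers close. It gives the time, the measured TCP pose, the force and the opening at its end, in the units of the state.
- telemetry.read_state(): the state, without advancing time (a new reading comes with each control period).
- read_camera(name): name is "scene" or "top" or "wrist"; returns the picture (480x640x3 uint8, red, green, blue); there is no depth.
- camera_params(name): a dict with "mtx" (3x3 intrinsics, pixels), "rvec" (rotation vector, rad) and "tvec" (3), from world to camera coordinates, as OpenCV has them. Camera axes: x right, y down, z forward; pixel columns grow to the right and rows downward; lengths in m; the calibration is good to about 2 mm. A picture is of the moment at which its call begins: read the wrist's pose just before it. camera_params takes no time and is no camera call; for the wrist camera it gives the pose at the moment of the call.
- robot.close_job(): hands the job in, once; it reports no verdict.
The state is a dict: "t": time; "q": joint angles; "dq": joint speeds; "joint_torque": joint torques, N m; "tool_pos": TCP position; "orientation": TCP orientation; "force": force on the tool from outside, world axes, zero at the start; "wrist_torque": the same for the moment, N m; "opening": finger opening in m.
Only numpy, scipy, OpenCV 4.12 (cv2) and the standard library are available. Lean on these libraries where they do the work, as an engineer would, in place of code of your own. Each camera call takes 0.05 s, during which the arm holds its last target. There are 200 camera calls.

### The job

Lift the loaded bamboo carry tray by its handle, keeping it level, and stack it squarely on the base tray that stands in the steel pan, so that all four corner lugs drop into their sockets and it sits fully home. Do not force it: set it down lightly and feel for the sockets; keep the shaker and the tin upright in the tray, disturb nothing else on the counter, and let go at the end.

Things in the scene. Friction and masses are not known exactly. Their poses are not given: they have to be found in the camera images.
- tray_grip (a point): Centre of the bamboo carry tray's handle bar, 115 mm above its lug ends. Bar 122 long (tray's x), 16 wide (y), 22 mm high, on two 14 mm uprights at x = +-53 mm; free below it down to a partition 59 mm above the lug ends. The loose tray, 160 (x) x 220 (y) mm, wall tops at 60 mm, starts standing on the counter on its lugs. Site axes: x along the bar, z up. Whole load 0.6 to 0.9 kg.
- tray: The same carry tray, origin midway between its four lug ends. Round steel lugs under its floor at x = +-66, y = +-96 mm, 13 mm across, 12 mm long, the last 1.5 mm tapering to 11 mm. Its flat underside is 12 mm above the lug ends. x along the handle bar, z up.
- pan: Low steel pan fixed on the counter, 184 (x) x 244 (y) mm, rim 18 mm high; origin at the centre of its underside, z up. In it stands the heavy bamboo base tray, 160 (x) x 220 (y) mm, holding tins. The base tray stands loosely: its middle is anywhere within +-8 mm of the pan's middle in pan x and in pan y, turned up to 0.4 degrees; it is not measured. It stays put below about 20 N.
- seat (a point): Fixed to the pan, on its vertical axis, 168 mm above its underside: where the handle centre comes to when the carry tray is home, but for the base tray's play in x and y. The base tray's four corner posts (tops 65 mm above the counter) have square sockets 16 x 16 mm, 14 mm deep, at x = +-66, y = +-96 mm from its middle. With lugs on the post tops the carry tray is 12 mm higher. Fits either way round.
- shaker_mid (a point): Glass shaker with a steel top, 49 mm across, 70 mm high, standing in one cell of the carry tray; this point is half-way up.
- tin_mid (a point): Round aluminium tin, 55 mm across, 50 mm high, standing in the opposite cell of the carry tray; this point is half-way up.
- scoop: Bystander: aluminium scoop lying on the counter between the trays' places, 155 mm long, 44 mm wide; origin under the back of its trough.
- ramekin: Bystander: white ramekin between the trays' places, 72 mm across, 40 mm high; origin at its foot.
- jar: Bystander: small closed amber jar between the trays' places, 48 mm across, 75 mm high; origin at its foot.
- mixing_bowl: Bystander: steel mixing bowl at the far side, 170 mm across, 80 mm high; origin at its foot.
- tub: Bystander: plastic tub with a white flip-top lid at the far side, 106 x 136 mm, 114 mm high; origin at its foot.
- crock: Bystander: stoneware crock with utensils at the left side, 136 mm across, 155 mm high (utensils to 310 mm); origin at its foot.
Things that resemble listed ones, but are neither listed nor needed, are in the scene too. What is shaped like the part that bears tin_mid but blue, brown or purple is not meant.

How it is judged:
On the way:
1. the carry tray is lifted well clear of the counter, level (height (world z) of tray_grip above 0.205 m and angle between tray_grip's own z axis and vertical below 0.2 rad), for 0.2 s.
At the end, for the whole second after the job is handed in: The carry tray is home on the base tray: handle middle 163 to 171 mm above the pan's underside and within 16 mm of the pan's middle, level within 0.025 rad, square to the pan within 0.05 rad, at rest; shaker and tin stand in it, upright within 0.1 rad (z of tray_grip in the frame of pan between 0.163 and 0.171 m and horizontal distance between tray_grip and pan below 0.016 m and angle between tray_grip's own z axis and vertical below 0.025 rad and angle between the x axis of tray and the x axis of pan, either way round below 0.05 rad and linear speed of tray below 0.01 m/s and angle between each of shaker_mid, tin_mid's own z axis and vertical below 0.1 rad and z of shaker_mid in the frame of tray below 0.06 m and horizontal distance between each of shaker_mid, tin_mid and tray below 0.11 m and z of tin_mid in the frame of tray below 0.05 m); the robot touches nothing.
It fails at once if the carry tray is pressed on, knocked against or dropped on the base tray or pan with more than 60 N (contact force between tray and pan above 60 N).
It fails at once if the carry tray is tilted by more than 0.35 rad (angle between tray_grip's own z axis and vertical above 0.35 rad).
It fails at once if the shaker or the tin tips over (angle between any of shaker_mid, tin_mid's own z axis and vertical above 0.6 rad).
It fails at once if a bystander on the counter is moved by more than 25 mm (distance of any of scoop, ramekin, jar, mixing_bowl, tub, crock from where it was at the start of the episode above 0.025 m).
It also fails if it takes over 72 s, if anything falls off the work surface, if the arm or the gripper's body presses on something with over 40 N, if the wrist force passes 120 N, or if a joint passes its speed limit or range.

## Working session

There is one attempt and no reset: what is moved stays moved. The work goes in short steps, Python scripts to look and compute and a tool call to move; the robot and the scene stay as the last step left them, time stands still between calls to the robot, and variables do not carry over. Pictures are saved under pics/ and viewed, about 8 in all and at most 12, crops included, and the job is handed in when it is done.

Besides the shell and the picture viewer there is one more tool, called after "Request:" as a command line: name --argument value ..., lists and objects as JSON in quotes. step_arm: Moves the arm, as the interface text tells. Its arguments: {"type":"object","properties":{"commands":{"type":"array"},"force":{"type":"number"}},"required":["commands"]}

```bash
mkdir -p pics; ls; python3 - <<'E'
from plant import telemetry, read_camera, camera_params
import cv2
s=telemetry.read_state(); print(s)
for n in("top","scene"):
    cv2.imwrite(f"pics/{n}0.png",read_camera(n)[:,:,::-1]); p=camera_params(n); print(n,p)
E
```

```text
pics
{'t': 0.0, 'q': array([ 1.08958828e+00,  1.31118770e-01,  1.48928472e+00,  2.34814451e-05,
        1.52299208e+00, -8.54123578e-02]), 'dq': array([ 0.00066059,  0.00111634,  0.0011192 ,  0.00148349,  0.00116487,
       -0.00107056]), 'joint_torque': array([-1.22044865e-03, -5.59834063e+01, -4.91766465e+01,  7.67574599e-02,
        3.52710800e-02, -8.87598389e-05]), 'tool_pos': array([0.231112  , 0.55325218, 0.30170965]), 'orientation': array([ 0.30915137,  1.54893193, -0.31187492]), 'force': array([-0.5754304 , -0.22543274,  0.08344887]), 'wrist_torque': array([-0.00214571,  0.07364399, -0.00089071]), 'opening': 0.09327302391618766}
top {'mtx': array([[473.61533797,   0.        , 316.29275577],
       [  0.        , 473.61533797, 240.75810482],
       [  0.        ,   0.        ,   1.        ]]), 'rvec': array([ 2.16557924, -2.17320345,  0.08439008]), 'tvec': array([0.05714943, 0.56181376, 1.39846277])}
scene {'mtx': array([[512.01143384,   0.        , 322.2179639 ],
       [  0.        , 512.01143384, 246.0734329 ],
       [  0.        ,   0.        ,   1.        ]]), 'rvec': array([ 2.22150175,  1.08674208, -0.37863272]), 'tvec': array([-0.37713048, -0.22411157,  1.63368518])}
```

View pics/top0.png

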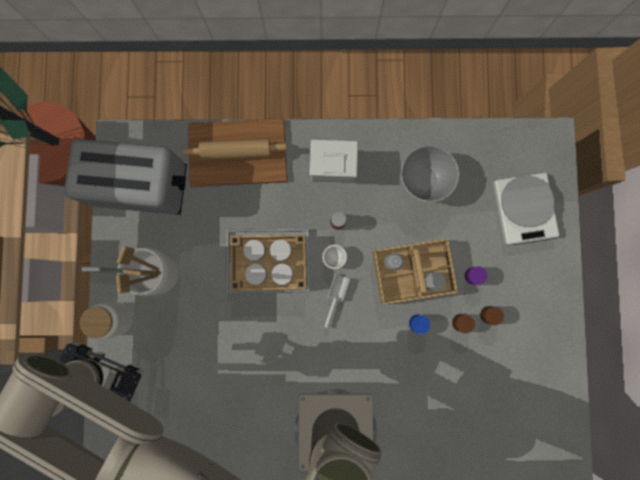

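View pics/scene0.png

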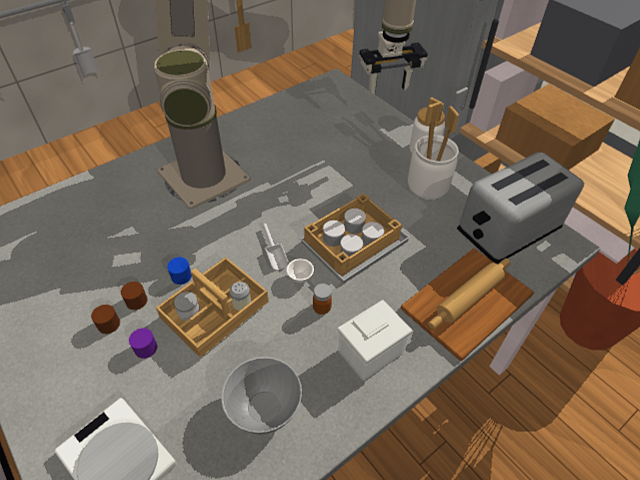

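The top view shows the base tray in its pan near pixel (268,262) and the carry tray near (415,272). The handle bar runs roughly vertically at column ~420, and the scoop, ramekin and jar stand between them. The scene view agrees. I'll enlarge these areas for corner pixels.

```bash
cat > h.py <<'E'
import numpy as np, cv2
from plant import telemetry, read_camera, camera_params
def cam(n):
    p=camera_params(n); R=cv2.Rodrigues(np.array(p["rvec"]))[0]; return np.array(p["mtx"]),R,np.array(p["tvec"]).ravel()
def onplane(n,uv,z,c=None):
    K,R,t=c or cam(n); C=-R.T@t; d=(R.T@np.linalg.inv(K)@np.c_[np.atleast_2d(uv),np.ones(len(np.atleast_2d(uv)))].T).T
    return C+d*((z-C[2])/d[:,2])[:,None]
def proj(n,P,c=None):
    K,R,t=c or cam(n); q=(R@np.atleast_2d(P).T).T+t; q=q@K.T; return q[:,:2]/q[:,2:]
def tri(c1,u1,c2,u2):
    A=[c[0]@np.c_[c[1],c[2]] for c in (c1,c2)]
    X=cv2.triangulatePoints(A[0],A[1],np.float64(u1).reshape(2,1),np.float64(u2).reshape(2,1)).ravel(); return X[:3]/X[3]
E
python3 - <<'E'
import cv2,numpy as np
t=cv2.imread("pics/top0.png"); 
a=cv2.resize(t[225:305,222:317],None,fx=4,fy=4,interpolation=3); b=cv2.resize(t[230:310,367:462],None,fx=4,fy=4,interpolation=3)
cv2.imwrite("pics/c1.png",np.hstack([a,b]))
E
```

```text
(no output)
```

View pics/c1.png

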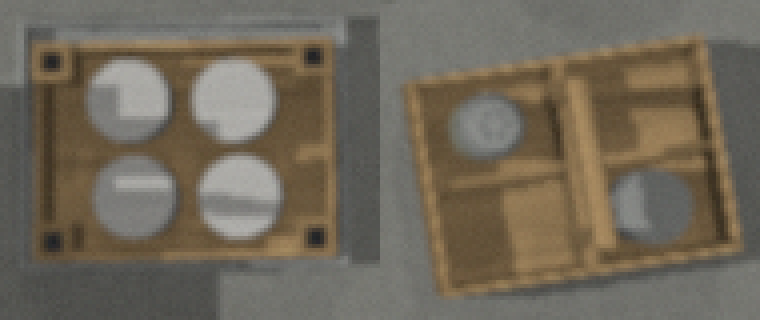

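```bash
python3 - <<'E'
import cv2,numpy as np
from h import *
im=cv2.imread("pics/top0.png"); g=im.max(2).astype(float); c=cam("top")
print("cam",-c[1].T@c[2])
S=[]
for u,v in[(52,62),(313,56),(317,238),(52,243)]:
    u=u/4+222;v=v/4+225; y,x=np.mgrid[int(v)-4:int(v)+6,int(u)-4:int(u)+6]
    w=np.clip(65-g[y,x],0,None); S.append([(x*w).sum()/w.sum(),(y*w).sum()/w.sum()])
S=np.array(S); P=onplane("top",S,.063,c); print(S,"\n",P,"\nmean",P.mean(0))
d=lambda a,b:np.linalg.norm(P[a]-P[b])
print("sides",d(0,1),d(3,2),d(0,3),d(1,2))
e=(P[0]+P[3]-P[1]-P[2]);print("base y-axis ang",np.arctan2(e[1],e[0]))
# carry tray wall tops
hsv=cv2.cvtColor(im,cv2.COLOR_BGR2HSV); sub=np.zeros(im.shape[:2],np.uint8)
m=cv2.inRange(hsv,(8,70,40),(28,255,255)); sub[232:312,365:462]=m[232:312,365:462]
cn=max(cv2.findContours(sub,0,1)[0],key=cv2.contourArea); r=cv2.minAreaRect(cn); B=cv2.boxPoints(r)
P=onplane("top",B,.06,c);print(B,"\n",P,P.mean(0),[d(i,(i+1)%4) for i in range(4)])
H=np.array([[(568-380)/4+367,78/4+230],[(605-380)/4+367,246/4+230]]); # bar ends
Q=onplane("top",H,.126,c);print("bar",Q,Q.mean(0),np.linalg.norm(Q[0]-Q[1]))
E
```

```text
cam [0.43383319 0.03782278 1.44393804]
[[234.38285714 240.08571429]
 [299.88709677 238.75806452]
 [300.67857143 283.98979592]
 [234.70769231 285.15384615]] 
 [[0.56160037 0.29510071 0.063     ]
 [0.5647189  0.10277641 0.063     ]
 [0.43272078 0.1004539  0.063     ]
 [0.42991243 0.29248864 0.063     ]] 
mean [0.49723812 0.19770492 0.063     ]
sides 0.1923495851931553 0.19205527274351467 0.13171383974711803 0.13201854486143205
base y-axis ang 1.586215280901889
[[371.9057  250.01524]
 [448.87122 237.60143]
 [457.7201  292.46448]
 [380.75458 304.8783 ]] 
 [[ 0.53106105 -0.10782904  0.06      ]
 [ 0.56659971 -0.33318219  0.06      ]
 [ 0.40695047 -0.35423448  0.06      ]
 [ 0.37183843 -0.13125236  0.06      ]] [ 0.46911242 -0.23162452  0.06      ] [np.float64(0.22813820113006017), np.float64(0.16103129783722533), np.float64(0.22572967089807322), np.float64(0.1609363066356865)]
bar [[ 0.52741266 -0.2178627   0.126     ]
 [ 0.41113635 -0.24083231  0.126     ]] [ 0.4692745 -0.2293475  0.126    ] 0.11852334644951384
```

```bash
cat >> h.py <<'E'
from scipy.spatial.transform import Rotation as Rn
def target(xyz,yaw,flip=False):   # tool x down, tool y along tray y (yaw) 
    s=-1 if flip else 1
    y=s*np.array([-np.sin(yaw),np.cos(yaw),0]); x=np.array([0,0,-1.]); return np.array(xyz),np.c_[x,y,np.cross(x,y)]
def rel(pos,R,tp,tR):
    return np.round(R.T@(np.array(tp)-pos)*1e3,1).tolist(), np.round(Rn.from_matrix(R.T@tR).as_rotvec(),4).tolist()
E
python3 - <<'E'
from h import *
s=telemetry.read_state(); R=Rn.from_rotvec(s["orientation"]).as_matrix(); print(R.round(4))
for f in(0,1):
    print(rel(s["tool_pos"],R,*target((.469,-.2305,.30),.15,f)))
print(camera_params("wrist"))
c=cam("wrist"); print("cam in tool",R.T@(-c[1].T@c[2]-s["tool_pos"]),(R.T@c[1].T).round(3))
E
```

```text
[[-7.000e-04  3.856e-01  9.227e-01]
 [-1.500e-03  9.227e-01 -3.856e-01]
 [-1.000e+00 -1.600e-03 -1.000e-04]]
([2.8, -631.5, 521.7], [-0.5458, -0.0006, 0.0016])
([2.8, -631.5, 521.7], [2.5958, 0.0021, 0.0008])
{'mtx': array([[349.34769953,   0.        , 322.67813371],
       [  0.        , 349.34769953, 237.04483241],
       [  0.        ,   0.        ,   1.        ]]), 'rvec': array([-2.39465784, -1.59250652, -0.24289699]), 'tvec': array([-0.598849  , -0.03612415,  0.39393125])}
cam in tool [-8.34785717e-02  1.49933123e-05 -8.31649426e-02] [[ 0.    -0.301  0.954]
 [ 1.    -0.001 -0.001]
 [ 0.002  0.954  0.301]]
```

Request:
step_arm --commands '[{"xyz": [0,-48,40],"turn": [-0.04,0,0],"grip": 93},{"xyz": [0,-96,80],"turn": [-0.09,0,0],"grip": 93},{"xyz": [0,-144,119],"turn": [-0.14,0,0],"grip": 93},{"xyz": [0,-192,159],"turn": [-0.19,0,0],"grip": 93},{"xyz": [0,-240,198],"turn": [-0.24,0,0],"grip": 93},{"xyz": [0,-288,238],"turn": [-0.29,0,0],"grip": 93},{"xyz": [0,-336,278],"turn": [-0.34,0,0],"grip": 93},{"xyz": [0,-384,317],"turn": [-0.39,0,0],"grip": 93},{"xyz": [0,-432,357],"turn": [-0.44,0,0],"grip": 93},{"xyz": [0,-480,397],"turn": [-0.49,0,0],"grip": 93},{"xyz": [0,-528,436],"turn": [-0.546,0,0],"grip": 93},{"xyz": [0,-576,476],"turn": [-0.546,0,0],"grip": 93}]'

```text
t: 1.6
tool_pos: [0.4485, -0.1635, 0.3026]
orientation: [-0.118, 1.567, 0.118]
force: [0.4, 0.8, 0.4]
opening: 0.0931
```

```bash
python3 - <<'E'
from h import *
s=telemetry.read_state(); R=Rn.from_rotvec(s["orientation"]).as_matrix(); print(s["t"],s["tool_pos"],s["orientation"],s["force"])
print(rel(s["tool_pos"],R,*target((.469,-.2305,.30),.15)))
E
```

```text
1.6 [ 0.44845625 -0.16350168  0.30255291] [-0.1180988   1.56737222  0.11837769] [0.40759493 0.78803207 0.38208559]
([2.5, -69.3, 10.3], [0.0006, 0.0002, -0.0002])
```

Request:
step_arm --commands '[{"xyz": [0,-40,6],"turn": [0,0,0],"grip": 93},{"xyz": [0,-69,10],"turn": [0,0,0],"grip": 93},{"xyz": [0,-69,10],"turn": [0,0,0],"grip": 93},{"xyz": [0,-69,10],"turn": [0,0,0],"grip": 93}]'

```text
t: 2.1
tool_pos: [0.4684, -0.2275, 0.3023]
orientation: [-0.117, 1.568, 0.119]
force: [-0.5, 0.6, 0.4]
opening: 0.0927
```

```bash
python3 - <<'E'
from h import *
import pickle
s=telemetry.read_state(); c=cam("wrist"); im=read_camera("wrist"); cv2.imwrite("pics/w1.png",im[:,:,::-1]); pickle.dump((s,c),open("w1.pkl","wb"))
print(s["tool_pos"],s["orientation"])
E
```

```text
[ 0.46835619 -0.22753739  0.30227221] [-0.11711166  1.56839509  0.11860141]
```

View pics/w1.png

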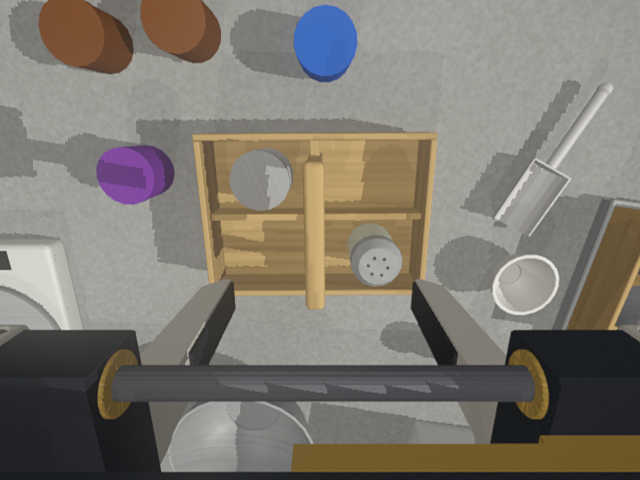

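The wrist view shows the carry tray with outer wall corners at about (194,133) and (437,133). The bar runs from (315,158) to (315,308), the tin is at (261,180) and the shaker at (376,260). The jaws straddle the bar line, and the blue and purple lookalikes are outside the tray.

```bash
python3 - <<'E'
from h import *
import pickle
s,c=pickle.load(open("w1.pkl","rb")); im=cv2.imread("pics/w1.png").astype(float)
g=cv2.GaussianBlur(im,(3,3),0)[:,:,2]
L=[];Rr=[]
for v in range(170,300,5):
    row=np.gradient(g[v]); l=295+np.argmax(np.abs(row[295:313])); r=316+np.argmax(np.abs(row[316:332])); L.append((l,v));Rr.append((r,v))
L=np.array(L);Rr=np.array(Rr);print(L[:,0],Rr[:,0])
mid=(np.median(L[:,0])+np.median(Rr[:,0]))/2
for z in(.126,): 
    P=onplane("wrist",[(304,180),(304,290),(324,180),(324,290)],z,c);print(P.round(4))
W=onplane("wrist",[(193,133),(437,133),(424,294),(212,294)],.06,c);print(W.round(4),"centre",W.mean(0)); d=lambda a,b:np.linalg.norm(W[a]-W[b]);print(d(0,1),d(2,3),d(0,3),d(1,2))
E=onplane("wrist",[(314.5,156.5),(315.5,308)],.126,c);print("ends",E.round(4),E.mean(0),np.linalg.norm(E[0]-E[1]))
for a,b in((0,1),(3,2)): e=W[b]-W[a];print("yaw",np.arctan2(-e[0],e[1]))
E
```

```text
[304 304 304 305 305 305 305 305 305 306 306 306 306 307 307 307 307 307
 307 307 307 306 306 306 308 308] [323 323 323 323 323 323 323 324 324 323 324 324 324 324 324 324 324 324
 323 323 324 324 324 324 324 324]
[[ 0.4252 -0.2487  0.126 ]
 [ 0.5142 -0.2368  0.126 ]
 [ 0.423  -0.234   0.126 ]
 [ 0.5118 -0.2206  0.126 ]]
[[ 0.4083 -0.3544  0.06  ]
 [ 0.376  -0.1387  0.06  ]
 [ 0.533  -0.1129  0.06  ]
 [ 0.5653 -0.329   0.06  ]] centre [ 0.47062031 -0.23373664  0.06      ]
0.2181195989926166 0.21849474068017405 0.159034873540632 0.15909035880809078
ends [[ 0.4072 -0.2434  0.126 ]
 [ 0.5292 -0.2252  0.126 ]] [ 0.4681707  -0.23427298  0.126     ] 0.12334301777043226
yaw 0.1484852044055204
yaw 0.14825329976721263
```

```bash
python3 - <<'E'
from h import *
s=telemetry.read_state(); R=Rn.from_rotvec(s["orientation"]).as_matrix(); print(s["t"],s["tool_pos"],s["orientation"])
print(rel(s["tool_pos"],R,*target((.469,-.234,.18),.148)))
E
```

```text
2.15 [ 0.46843077 -0.2272317   0.30248409] [-0.11787543  1.56803973  0.11891556]
([122.5, -6.9, -0.4], [0.0028, -0.0004, -0.0007])
```

Request:
step_arm --commands '[{"xyz": [15,-7,0],"turn": [0,0,0],"grip": 93},{"xyz": [40,-7,0],"turn": [0,0,0],"grip": 93},{"xyz": [65,-7,0],"turn": [0,0,0],"grip": 93},{"xyz": [90,-7,0],"turn": [0,0,0],"grip": 93},{"xyz": [110,-7,0],"turn": [0,0,0],"grip": 93},{"xyz": [122,-7,0],"turn": [0,0,0],"grip": 93},{"xyz": [122,-7,0],"turn": [0,0,0],"grip": 93},{"xyz": [122,-7,0],"turn": [0,0,0],"grip": 93}]'

```text
t: 3.15
tool_pos: [0.4701, -0.2352, 0.1815]
orientation: [-0.119, 1.567, 0.117]
force: [0.0, 0.4, 0.3]
opening: 0.0931
```

```bash
python3 - <<'E'
from h import *
s=telemetry.read_state(); R=Rn.from_rotvec(s["orientation"]).as_matrix(); print(s["t"],s["tool_pos"],s["orientation"],s["force"])
print(rel(s["tool_pos"],R,*target((.469,-.234,.18),.148)))
c=cam("wrist");cv2.imwrite("pics/w2.png",read_camera("wrist")[:,:,::-1])
E
```

```text
3.15 [ 0.4700829  -0.23518026  0.18151948] [-0.1186242   1.56661174  0.11748996] [0.04503856 0.41580776 0.31460061]
([1.5, 1.3, -0.9], [0.0024, 0.0009, 0.0008])
```

View pics/w2.png

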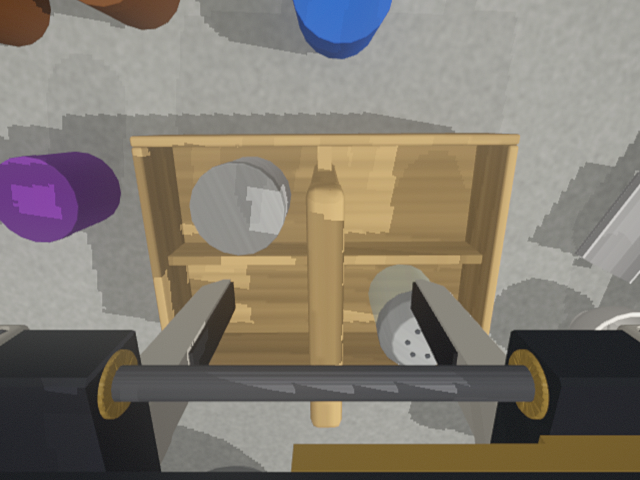

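The bar (columns 308–343, middle ~325) sits midway between the jaws (234 and 412). The fingertips are above the shaker top, so it is clear to close.

Request:
step_arm --commands '[{"xyz": [1.5,1,-1],"turn": [0,0,0],"grip": 60},{"xyz": [1.5,1,-1],"turn": [0,0,0],"grip": 40},{"xyz": [1.5,1,-1],"turn": [0,0,0],"grip": 25},{"xyz": [1.5,1,-1],"turn": [0,0,0],"grip": 18},{"xyz": [1.5,1,-1],"turn": [0,0,0],"grip": 10},{"xyz": [1.5,1,-1],"turn": [0,0,0],"grip": 5},{"xyz": [1.5,1,-1],"turn": [0,0,0],"grip": 5},{"xyz": [1.5,1,-1],"turn": [0,0,0],"grip": 5}]' --force 50

```text
t: 4.2
tool_pos: [0.4685, -0.2342, 0.1792]
orientation: [-0.118, 1.568, 0.118]
force: [-0.4, -0.3, -0.4]
opening: 0.0175
```

Request:
step_arm --commands '[{"xyz": [0,0,0],"turn": [0,0,0],"grip": 5},{"xyz": [-3,0,0],"turn": [0,0,0],"grip": 5},{"xyz": [-8,0,0],"turn": [0,0,0],"grip": 5},{"xyz": [-15,0,0],"turn": [0,0,0],"grip": 5},{"xyz": [-25,0,0],"turn": [0,0,0],"grip": 5},{"xyz": [-38,0,0],"turn": [0,0,0],"grip": 5},{"xyz": [-50,0,0],"turn": [0,0,0],"grip": 5},{"xyz": [-65,0,0],"turn": [0,0,0],"grip": 5},{"xyz": [-80,0,0],"turn": [0,0,0],"grip": 5},{"xyz": [-95,0,0],"turn": [0,0,0],"grip": 5},{"xyz": [-105,0,0],"turn": [0,0,0],"grip": 5},{"xyz": [-110,0,0],"turn": [0,0,0],"grip": 5}]'

```text
t: 5.7
tool_pos: [0.4687, -0.2343, 0.29]
orientation: [-0.118, 1.567, 0.118]
force: [0.2, 0.6, -7.2]
opening: 0.0159
```

```bash
python3 - <<'E'
from h import *
s=telemetry.read_state(); R=Rn.from_rotvec(s["orientation"]).as_matrix(); print(s["t"],s["tool_pos"],s["force"],s["wrist_torque"],s["opening"]); print(R.round(4))
print(rel(s["tool_pos"],R,*target((.4972,.1977,.29),.0154)))
c=cam("wrist");cv2.imwrite("pics/w3.png",read_camera("wrist")[:,:,::-1])
E
```

```text
5.7 [ 0.46873915 -0.23426901  0.29004805] [ 0.16706072  0.62127838 -7.17418035] [0.01384303 0.04003199 0.01413836] 0.015912041042742447
[[ 7.000e-04 -1.497e-01  9.887e-01]
 [-4.000e-04  9.887e-01  1.497e-01]
 [-1.000e+00 -5.000e-04  6.000e-04]]
([-0.1, 422.8, 92.8], [0.1348, 0.0007, 0.0005])
```

View pics/w3.png

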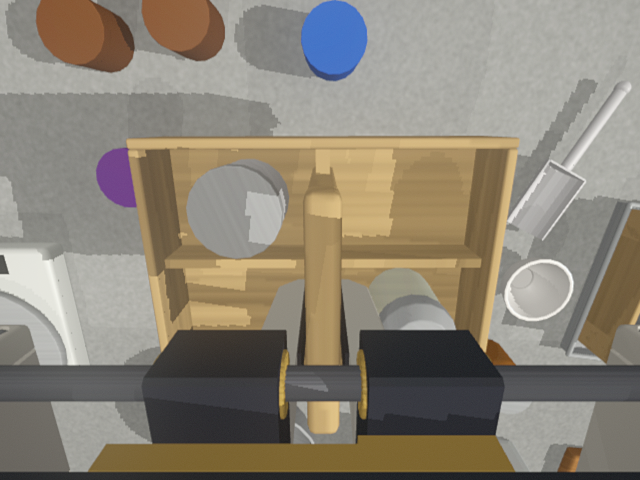

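The tray is held: 7.2 N of load, bar width 15.9 mm, level, tin and shaker upright. The pan edge is just coming into view at the right. I'll move part way, still high, so the wrist camera can see the two near sockets beside the carried tray.

```bash
python3 - <<'E'
from h import *
s=telemetry.read_state(); R=Rn.from_rotvec(s["orientation"]).as_matrix()
print(rel(s["tool_pos"],R,*target((.497,-.098,.29),.0154)))
E
```

```text
([0.3, 130.6, 48.3], [0.1348, 0.0009, 0.0007])
```

Request:
step_arm --commands '[{"xyz": [0,4,1],"turn": [0.005,0,0],"grip": 5},{"xyz": [0,12,4],"turn": [0.012,0,0],"grip": 5},{"xyz": [0,26,10],"turn": [0.027,0,0],"grip": 5},{"xyz": [0,43,16],"turn": [0.045,0,0],"grip": 5},{"xyz": [0,62,23],"turn": [0.065,0,0],"grip": 5},{"xyz": [0,81,30],"turn": [0.085,0,0],"grip": 5},{"xyz": [0,98,36],"turn": [0.102,0,0],"grip": 5},{"xyz": [0,112,41],"turn": [0.117,0,0],"grip": 5},{"xyz": [0,123,45],"turn": [0.128,0,0],"grip": 5},{"xyz": [0,130.6,48.3],"turn": [0.1348,0,0],"grip": 5},{"xyz": [0,130.6,48.3],"turn": [0.1348,0,0],"grip": 5},{"xyz": [0,130.6,48.3],"turn": [0.1348,0,0],"grip": 5}]'

```text
t: 7.25
tool_pos: [0.4967, -0.0981, 0.2892]
orientation: [-0.012, 1.571, 0.012]
force: [0.3, -0.4, -6.2]
opening: 0.015
```

```bash
python3 - <<'E'
from h import *
import pickle
s=telemetry.read_state(); c=cam("wrist"); cv2.imwrite("pics/w4.png",read_camera("wrist")[:,:,::-1]); pickle.dump((s,c),open("w4.pkl","wb"))
print(s["tool_pos"],s["force"])
print(proj("wrist",[[.565,.103,.065],[.433,.1,.065],[.565,.295,.065]],c))
E
```

```text
[ 0.49672661 -0.09813348  0.28920333] [ 0.32456923 -0.44461777 -6.17322346]
[[529.34781726 293.1869527 ]
 [555.34048898 153.99031702]
 [726.00668535 295.71537046]]
```

View pics/w4.png

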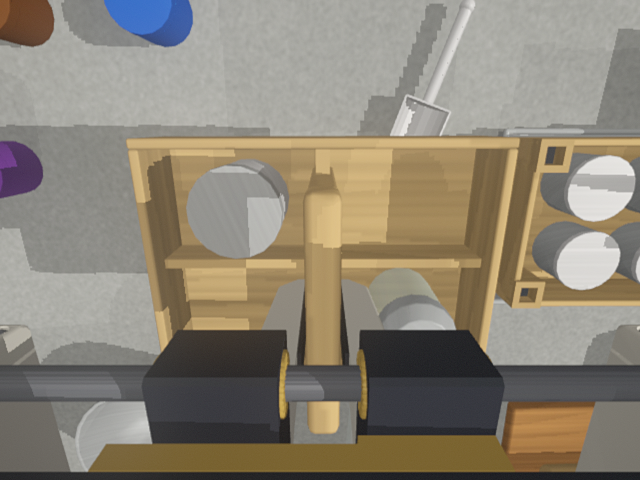

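Sockets are visible at about (555,155) and (527,293), within 2 px of what the top camera predicted. I'll enlarge them and the carried tray's near corners.

```bash
python3 - <<'E'
import cv2,numpy as np
t=cv2.imread("pics/w4.png"); f=lambda u,v:cv2.resize(t[v:v+40,u:u+50],None,fx=8,fy=8,interpolation=0)[:300]
cv2.imwrite("pics/c4.png",np.vstack([np.hstack([f(530,137),f(505,275)]),np.hstack([f(115,125),f(490,125)])]))
E
```

```text
(no output)
```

View pics/c4.png

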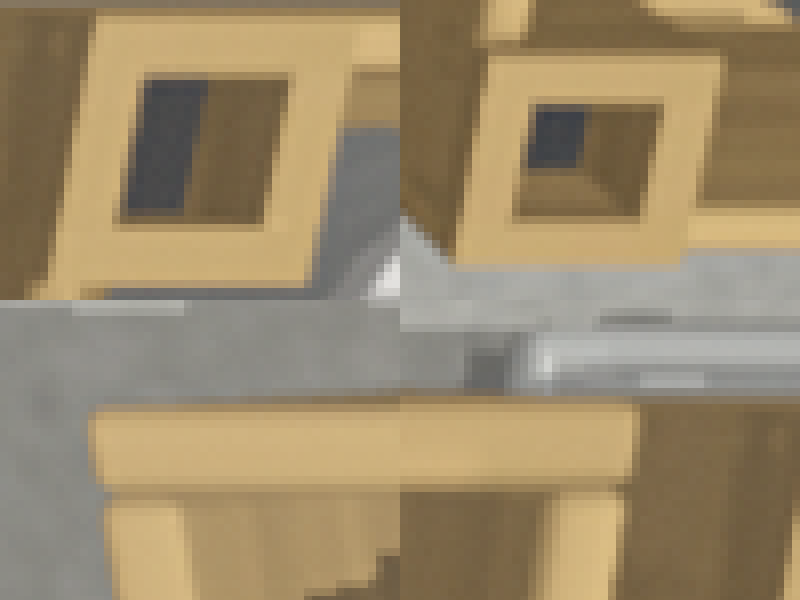

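```bash
python3 - <<'E'
from h import *
import pickle
s,c=pickle.load(open("w4.pkl","rb")); R=Rn.from_rotvec(s["orientation"]).as_matrix(); T=s["tool_pos"]
S=onplane("wrist",[(555.25,155.1),(527.7,294.6)],.065,c)
yaw=np.arctan2(*(S[1]-S[0])[[1,0]]); print("sockets",S.round(4),np.linalg.norm(S[0]-S[1]),"yaw",yaw)
ax=np.array([np.cos(yaw),np.sin(yaw)]);ay=np.array([-ax[1],ax[0]]); B=S.mean(0)[:2]+.096*ay; print("base centre",B)
W=onplane("wrist",[(125.75,138.25),(519.1,137.6)],.170,c); e=W[1]-W[0]; ty=np.arctan2(-e[0],e[1]); print("walls",W.round(4),np.linalg.norm(e),"tray yaw",ty)
C=W.mean(0)[:2]+.08*np.array([np.cos(ty),np.sin(ty)]); print("tray centre",C,"tcp",T, "tool yaw",np.arctan2(R[1,2],R[0,2]))
print("tray-tcp in tool",R.T@np.r_[C-T[:2],0]*1e3)
E
```

```text
sockets [[0.4339 0.1001 0.065 ]
 [0.5665 0.1017 0.065 ]] 0.13261909811750558 yaw 0.011811482581015149
base centre [0.49909978 0.1968979 ]
walls [[ 0.4211 -0.2099  0.17  ]
 [ 0.4177  0.0097  0.17  ]] 0.21965520681793996 tray yaw 0.01538670428804221
tray centre [ 0.49940988 -0.09889411] tcp [ 0.49672661 -0.09813348  0.28920333] tool yaw 0.015355340161532581
tray-tcp in tool [-1.60734976e-04 -8.01743929e-01  2.67127878e+00]
```

```bash
python3 - <<'E'
from h import *
s=telemetry.read_state(); R=Rn.from_rotvec(s["orientation"]).as_matrix()
print(rel(s["tool_pos"],R,*target((.4964,.1977,.29),.012)))
E
```

```text
([-0.9, 295.9, 4.2], [0.0031, -0.0001, 0.0002])
```

Request:
step_arm --commands '[{"xyz": [0,7,0],"turn": [0,0,0],"grip": 5},{"xyz": [0,24,0],"turn": [0,0,0],"grip": 5},{"xyz": [0,52,1],"turn": [0,0,0],"grip": 5},{"xyz": [0,90,1.5],"turn": [0,0,0],"grip": 5},{"xyz": [0,130,2],"turn": [0.001,0,0],"grip": 5},{"xyz": [0,170,2.5],"turn": [0.002,0,0],"grip": 5},{"xyz": [0,210,3],"turn": [0.003,0,0],"grip": 5},{"xyz": [0,246,4],"turn": [0.003,0,0],"grip": 5},{"xyz": [0,274,4],"turn": [0.003,0,0],"grip": 5},{"xyz": [0,290,4],"turn": [0.003,0,0],"grip": 5},{"xyz": [0,295.9,4.2],"turn": [0.003,0,0],"grip": 5},{"xyz": [0,295.9,4.2],"turn": [0.003,0,0],"grip": 5}]'

```text
t: 8.8
tool_pos: [0.4964, 0.198, 0.2892]
orientation: [-0.01, 1.571, 0.01]
force: [-1.0, -0.4, -6.7]
opening: 0.0154
```

Request:
step_arm --commands '[{"xyz": [0,0,0],"turn": [0,0,0],"grip": 5},{"xyz": [6,0,0],"turn": [0,0,0],"grip": 5},{"xyz": [15,0,0],"turn": [0,0,0],"grip": 5},{"xyz": [24,0,0],"turn": [0,0,0],"grip": 5},{"xyz": [31,0,0],"turn": [0,0,0],"grip": 5},{"xyz": [36,0,0],"turn": [0,0,0],"grip": 5},{"xyz": [38,0,0],"turn": [0,0,0],"grip": 5},{"xyz": [38,0,0],"turn": [0,0,0],"grip": 5},{"xyz": [38,0,0],"turn": [0,0,0],"grip": 5}]'

```text
t: 9.93
tool_pos: [0.4966, 0.1982, 0.2516]
orientation: [-0.01, 1.57, 0.01]
force: [-0.5, 0.3, -6.9]
opening: 0.0157
```

```bash
python3 - <<'E'
from h import *
s=telemetry.read_state(); R=Rn.from_rotvec(s["orientation"]).as_matrix(); print(s["t"],s["tool_pos"],s["force"],s["wrist_torque"])
print(rel(s["tool_pos"],R,*target((.4964,.1977,.25),.012)))
a=[read_camera(n)[:,:,::-1] for n in("wrist","top","scene")]
cv2.imwrite("pics/w5.png",a[0]);cv2.imwrite("pics/t5.png",a[1]);cv2.imwrite("pics/s5.png",a[2])
cv2.imwrite("pics/m5.png",np.hstack([cv2.resize(a[0],(533,400)),cv2.resize(a[2][160:300,290:385],None,fx=2.8,fy=2.857)]))
E
```

```text
9.925 [0.49659043 0.19818615 0.25160649] [-0.53216505  0.26757802 -6.88532429] [ 0.0244362  -0.00641725  0.06188929]
([1.6, -0.5, -0.2], [0.0005, 0.0006, -0.0001])
```

View pics/m5.png

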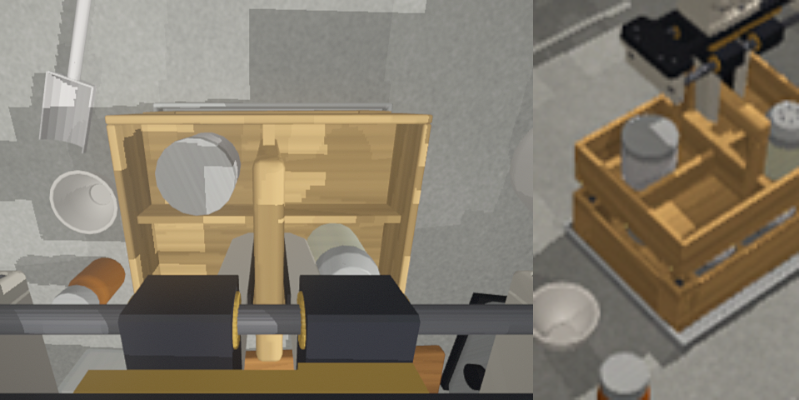

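The carried tray sits squarely above the base tray, tin and shaker upright. Now I'll lower gently and feel for the sockets.

Request:
step_arm --commands '[{"xyz": [1,-0.5,0],"turn": [0,0,0],"grip": 5},{"xyz": [2,-0.5,0],"turn": [0,0,0],"grip": 5},{"xyz": [3,-0.5,0],"turn": [0,0,0],"grip": 5},{"xyz": [4,-0.5,0],"turn": [0,0,0],"grip": 5},{"xyz": [5,-0.5,0],"turn": [0,0,0],"grip": 5},{"xyz": [6,-0.5,0],"turn": [0,0,0],"grip": 5},{"xyz": [7,-0.5,0],"turn": [0,0,0],"grip": 5},{"xyz": [8,-0.5,0],"turn": [0,0,0],"grip": 5},{"xyz": [8.5,-0.5,0],"turn": [0,0,0],"grip": 5},{"xyz": [9,-0.5,0],"turn": [0,0,0],"grip": 5},{"xyz": [9,-0.5,0],"turn": [0,0,0],"grip": 5}]'

```text
t: 11.45
tool_pos: [0.4964, 0.1976, 0.2422]
orientation: [-0.01, 1.571, 0.01]
force: [0.1, -1.1, -6.1]
opening: 0.0157
```

Request:
step_arm --commands '[{"xyz": [0.7,0,0],"turn": [0,0,0],"grip": 5},{"xyz": [1.4,0,0],"turn": [0,0,0],"grip": 5},{"xyz": [2,0,0],"turn": [0,0,0],"grip": 5},{"xyz": [2,0,0],"turn": [0,0,0],"grip": 5}]'

```text
t: 11.95
tool_pos: [0.4964, 0.1976, 0.2401]
orientation: [-0.01, 1.571, 0.01]
force: [0.6, -0.1, -6.8]
opening: 0.0156
```

No contact force, and the lugs are about 4 mm below the post tops, so they have entered the sockets. Continuing down.

Request:
step_arm --commands '[{"xyz": [0.8,0,0],"turn": [0,0,0],"grip": 5},{"xyz": [1.6,0,0],"turn": [0,0,0],"grip": 5},{"xyz": [2.4,0,0],"turn": [0,0,0],"grip": 5},{"xyz": [3.2,0,0],"turn": [0,0,0],"grip": 5},{"xyz": [4,0,0],"turn": [0,0,0],"grip": 5},{"xyz": [4.8,0,0],"turn": [0,0,0],"grip": 5},{"xyz": [5.5,0,0],"turn": [0,0,0],"grip": 5},{"xyz": [5.5,0,0],"turn": [0,0,0],"grip": 5}]'

```text
t: 12.95
tool_pos: [0.4964, 0.1976, 0.2347]
orientation: [-0.01, 1.571, 0.01]
force: [-0.5, -0.4, -6.9]
opening: 0.0151
```

Request:
step_arm --commands '[{"xyz": [0.5,0,0],"turn": [0,0,0],"grip": 5},{"xyz": [1,0,0],"turn": [0,0,0],"grip": 5},{"xyz": [1.5,0,0],"turn": [0,0,0],"grip": 5},{"xyz": [2,0,0],"turn": [0,0,0],"grip": 5},{"xyz": [2,0,0],"turn": [0,0,0],"grip": 5}]'

```text
t: 13.58
tool_pos: [0.4964, 0.1976, 0.2326]
orientation: [-0.01, 1.571, 0.01]
force: [-0.6, 0.1, -6.2]
opening: 0.0153
```

Request:
step_arm --commands '[{"xyz": [0.4,0,0],"turn": [0,0,0],"grip": 5},{"xyz": [0.8,0,0],"turn": [0,0,0],"grip": 5},{"xyz": [0.8,0,0],"turn": [0,0,0],"grip": 5}]'

```text
t: 13.95
tool_pos: [0.4964, 0.1976, 0.2322]
orientation: [-0.01, 1.571, 0.01]
force: [-1.2, -1.0, -3.3]
opening: 0.0157
```

Contact has begun at TCP z 0.2322, the predicted home height. A little more will transfer the weight.

Request:
step_arm --commands '[{"xyz": [0.4,0,0],"turn": [0,0,0],"grip": 5},{"xyz": [0.8,0,0],"turn": [0,0,0],"grip": 5},{"xyz": [0.8,0,0],"turn": [0,0,0],"grip": 5}]'

```text
t: 14.32
tool_pos: [0.4965, 0.1976, 0.2322]
orientation: [-0.01, 1.57, 0.01]
force: [-6.2, -1.4, 3.9]
opening: 0.0159
```

Request:
step_arm --commands '[{"xyz": [0,0,0],"turn": [0,0,0],"grip": 18},{"xyz": [0,0,0],"turn": [0,0,0],"grip": 24},{"xyz": [0,0,0],"turn": [0,0,0],"grip": 35},{"xyz": [0,0,0],"turn": [0,0,0],"grip": 50},{"xyz": [0,0,0],"turn": [0,0,0],"grip": 60},{"xyz": [0,0,0],"turn": [0,0,0],"grip": 60}]'

```text
t: 15.08
tool_pos: [0.4964, 0.1976, 0.2311]
orientation: [-0.01, 1.571, 0.01]
force: [0.3, -0.3, 0.1]
opening: 0.0582
```

```bash
python3 - <<'E'
from h import *
s=telemetry.read_state(); print(s["t"],s["tool_pos"],s["force"],s["wrist_torque"],s["opening"])
E
```

```text
15.075 [0.49640393 0.19762    0.23109243] [ 0.31396943 -0.34681349  0.07317115] [ 0.06076092  0.00893734 -0.01374687] 0.05819563038782896
```

Released with no residual force. Retreating straight up.

Request:
step_arm --commands '[{"xyz": [-5,0,0],"turn": [0,0,0],"grip": 60},{"xyz": [-15,0,0],"turn": [0,0,0],"grip": 60},{"xyz": [-30,0,0],"turn": [0,0,0],"grip": 60},{"xyz": [-50,0,0],"turn": [0,0,0],"grip": 60},{"xyz": [-70,0,0],"turn": [0,0,0],"grip": 60},{"xyz": [-90,0,0],"turn": [0,0,0],"grip": 60},{"xyz": [-110,0,0],"turn": [0,0,0],"grip": 60},{"xyz": [-125,0,0],"turn": [0,0,0],"grip": 60},{"xyz": [-135,0,0],"turn": [0,0,0],"grip": 60},{"xyz": [-140,0,0],"turn": [0,0,0],"grip": 60},{"xyz": [-140,0,0],"turn": [0,0,0],"grip": 60}]'

```text
t: 16.45
tool_pos: [0.4964, 0.1976, 0.371]
orientation: [-0.01, 1.571, 0.01]
force: [0.1, -0.5, 0.2]
opening: 0.0602
```

```bash
python3 - <<'E'
from h import *
s=telemetry.read_state(); c=cam("wrist");print(s["t"],s["tool_pos"],s["force"])
a=[read_camera(n)[:,:,::-1] for n in("wrist","top","scene")]
for n,i in zip("wts",a): cv2.imwrite(f"pics/{n}6.png",i)
cv2.imwrite("pics/m6.png",np.hstack([cv2.resize(a[0],(533,400)),cv2.resize(a[2][160:300,290:385],None,fx=2.8,fy=2.857)]))
def pose(o,yaw,P): return np.array(o)+np.array(P)@np.array([[np.cos(yaw),np.sin(yaw),0],[-np.sin(yaw),np.cos(yaw),0],[0,0,1]])
print("home pred: wall -x corners, bar ends",proj("wrist",pose([.4991,.1969,.053],.012,[[-.08,-.11,.06],[-.08,.11,.06],[-.061,0,.126],[.061,0,.126]]),c).round(1))
E
```

```text
16.45 [0.49642982 0.19761552 0.37101982] [ 0.07410543 -0.52833931  0.18444047]
home pred: wall -x corners, bar ends [[205.3 133.6]
 [440.  133.3]
 [322.6 160.6]
 [322.7 302.2]]
```

View pics/m6.png

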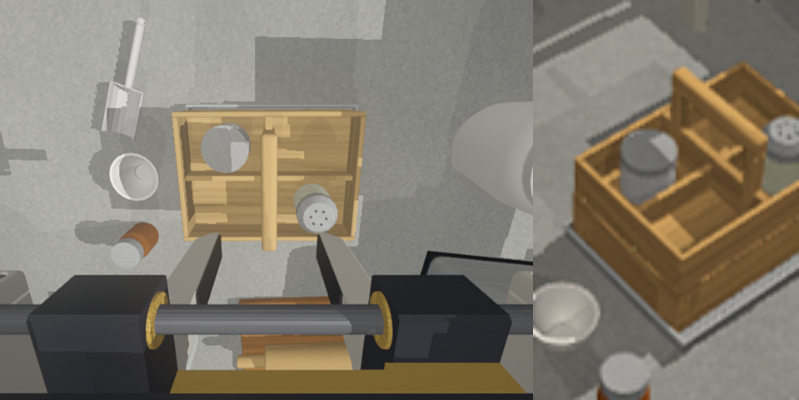

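The tray is home: its wall corners at about (206,134) and (439,134) match the predicted (205,134) and (440,133). The gap between the trays is closed, tin and shaker are upright, and the scoop, ramekin and jar are unmoved. Handing in.

```bash
python3 -c "
from plant import robot; print(robot.close_job())"
```

```text
the job is handed in; nothing more can be done
None
```

The carry tray is stacked on the base tray with all four lugs in their sockets, the gripper has let go, and the job is handed in at about 16.5 s. `close_job` gives no verdict.

I found the carry tray and the base sockets with the top and wrist cameras. I gripped the bar at 50 N (load about 7 N) and lifted the tray level. From the wrist camera I then lined it up on the two near sockets, carried it over and lowered it in steps of 1 mm or less.

**Last checks:**
- **Seating:** The lugs went in without resistance. First contact came at TCP height 0.2322 m, exactly the predicted home height. The force reading peaked at about +4 N up and 6 N sideways at the reported steps.
- **Release:** The tool force was back near zero after opening, and the gripper is about 140 mm above its release height.
- **Final pictures:** The tray's wall corners are within about 1–2 px of the predicted home position and the gap between the trays is closed. The tin and shaker are upright, and the scoop, ramekin and jar look undisturbed.

**Disagreements and limits:**
- The top and wrist cameras differed by about 2 mm on the base tray's position and about 3 mm on the carry tray's. I used the wrist camera because it saw both trays in one picture.
- I did not measure the pan's own centre, only the base tray's sockets.

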